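File the slide boxes upright in the rack

TASK

Two flat slide boxes, a long one and a short one, lie on the worktop beside a filing rack. First stand the long box in the rack on its short plain end, latch end up, broad side close beside the tall fixed end plate; then stand the short box next to it in the same way, latch up and broad side to broad side; then push the rack's sliding end plate up until the two boxes are held snug against the fixed plate with no gaps, both still upright. Leave the flask, the bottle and the pipette bulb where they are.

Things in the scene. Friction and masses are not known exactly. Their poses are not given: they have to be found in the camera images.
- rack: Filing rack, fixed to the worktop: base plate 96 mm wide (x), 250 mm long (y from -140 to +110 mm), no side walls; boxes stand on its top at z = 6 mm. Origin on the worktop, x = 0 is the rack's middle line; y runs along the rack to the fixed end plate, within 0.25 rad of world +y (robot's left); z up. The sliding end plate is at the other (-y) end.
- fixed_face (a point): Foot of the fixed end plate's inner face, at rack (0, 100, 6) mm; axes as the rack's. The plate is 90 mm wide and 6 mm thick, its top 118 mm above the worktop.
- end_slide (a joint): Travel in m of the sliding end plate along rack +y, 0 to 0.15, starts at 0 to 0.03. Its inner face is at rack y = -70 mm + travel, so 0.118 m is snug with both boxes in. Plate 86 mm wide, 6 mm thick, top 66 mm above the worktop. About 1.2 N of friction; stays where it is left.
- push_tab (a point): Centre of the rear (-y) face of the slide's black upright tab, 64 mm behind the sliding plate's inner face, 46 mm above the worktop; axes as the rack's. Tab 40 mm wide (x), 10 mm thick (y), top 60 mm above the worktop; a low foot strip (top 13 mm above the worktop) joins it to the plate. Push it along rack +y.
- long_box: Flat rigid long slide box, 140 x 56 x 26 mm, about 160 g, does not open: black lid with plain white label (40 x 24 mm) near the latch end, grey lower half. Origin: centre of its large underside. x across the 56 mm width, y along the length to the end with the small grey latch (18 mm wide, sticks out 3 mm), z out of the lid. Starts lying lid up, y within 0.4 rad of world +y (robot's left).
- short_box: Flat rigid short slide box, 105 x 56 x 26 mm, about 120 g, does not open: black lid with plain white label (40 x 24 mm) near the latch end, grey lower half. Origin: centre of its large underside. x across the 56 mm width, y along the length to the end with the small grey latch (18 mm wide, sticks out 3 mm), z out of the lid. Starts lying lid up, y within 0.4 rad of world +y (robot's left).
- long_box_centre (a point): Centre of the long box's volume (13 mm above the body origin along its z); axes as the body's.
- short_box_centre (a point): Centre of the short box's volume (13 mm above the body origin along its z); axes as the body's.
- flask: Bystander: clear conical flask, 86 mm across, 131 mm high, standing behind the rack. Origin: centre of its underside, z up.
- bottle: Bystander: small white reagent bottle with black cap, 46 mm across, 87 mm high, standing between robot and rack. Origin: centre of its underside, z up.
- bulb: Bystander: orange-red rubber pipette bulb, 51 x 96 x 64 mm, lying near the back of the worktop. Origin: centre of its underside.

How it is judged:
By the outcome, as a careful person would: the job done as asked, in the order asked, and still so for the second after the job is handed in, with the robot touching nothing.
It also fails if it takes over 72 s, if anything falls off the work surface, if the arm or the gripper's body presses on something with over 40 N, if the wrist force passes 120 N, or if a joint passes its speed limit or range.

ROBOT

A 6-joint arm with a two-finger parallel gripper is mounted at the origin on a cart in front of the work surface, level with it; the furniture and walls round the work are solid. World frame = base frame: x ahead of the robot, y to its left, z up, the work surface at z = 0. Lengths are in mm, angles in rad, forces in N, time in s.
With the tool pointing down it reaches from about 350 to 775 mm from the base axis. Payload 7.3 kg.
Tool frame: the origin (TCP) lies on the mounting face of the last link; the fingertips stand 178 mm ahead of it and the grasp point (between the pads) lies 159 mm ahead of it; z points along the fingers, y is the line along which they close (so a half turn about z gives the same grasp; the last joint's range is limited). The gripper opens to 92 mm and grips with 3 to 60 N. Pads are 19 mm wide; open, the fingers measure 130 mm over their backs; the gripper's body (75 mm by 190 mm) begins 47 mm behind the grasp point.
Start: joints at [1.074, 0.342, 1.524, -0, 1.275, -0.146], TCP at [180.394, 493.037, 404.741] pointing down, gripper open.
Joint ranges: [-2.53, 2.53], [-0.77, 2.02], [0.04, 2.7], [-1, 4.14], [0.28, 2.66], [-3.11, 3.11]. Speed limits (rad/s): [2.57, 2.57, 3.14, 3.14, 3.14, 3.14].

INTERFACE

Orientations are given as [roll, pitch, yaw] about the fixed x, y, z axes, in that order (R = Rz(yaw) Ry(pitch) Rx(roll)).
In Python, from plant import bot, imaging gives the robot as it stands (bot), with the cameras (imaging).
- The arm moves only by the shell command python3 shift.py 'ROWS'. ROWS is a JSON list of rows, 1 to 5 of them, each of 5 numbers: the finger opening in mm, then dx, dy, dz in mm, then a turn about the tool's z in rad; each row is the pose to reach, as a shift and turn from the pose commanded when the command began, along the tool's axes at that moment; what a row does not reach only later rows make up. A row lasts 1/8 s, in which the tool goes at most 62.5 mm and 0.188 rad, less where a joint would pass 70% of its speed; a pose out of reach is approached as far as the arm can. The fingers move at their own pace and stop on an object; the grip force is fixed at half the most. Time passes only in rows, so rows that do not move let the fingers close. It prints the time, the measured TCP pose, the force, the opening and the grip force at its end.
- bot.get_obs(): the state, without advancing time (a new reading comes with each control period).
- imaging.capture(name): name is "scene" or "top" or "wrist"; returns a dict with "color" (384x512x3 uint8, red, green, blue), "K" (3x3 intrinsics, pixels), "k1" (the pictures are not rectified: a ray, as slopes to the right and down, at radius r is drawn at 1 + k1 r^2 times it, then the intrinsics apply), "R" (3x3) and "t" (3): a world point X has camera coordinates R X + t. Camera axes: x right, y down, z forward; pixel columns grow to the right and rows downward; lengths in mm; the calibration is good to about 2 mm. A picture is of the moment at which its call begins. There is no depth.
- bot.close_job(): hands the job in; it is judged then, once.
The state is a dict: "time": time; "joint_positions": joint angles; "dq": joint speeds; "tau": joint torques, N m; "tool_pos": TCP position; "tcp_rot": TCP orientation; "contact_force": force on the tool from outside, world axes, zero at the start; "moment": the same for the moment, N m; "grip_width": finger opening in mm; "finger_force": force on a finger pad.
Only numpy, scipy, OpenCV 4.12 (cv2) and the standard library are available. Lean on these libraries where they do the work, as an engineer would, in place of code of your own. Each camera call takes 0.05 s, during which the arm holds its last target. There are 200 camera calls.

## Working session

There is one attempt and no reset: what is moved stays moved. The work goes in short steps, Python scripts to look and compute and a shell command to move; the robot and the scene stay as the last step left them, time stands still between calls to the robot, and variables do not carry over. Pictures are saved under pics/ and viewed, at most 10 in all, crops included, and the job is handed in when it is done.

```bash
ls; mkdir -p pics
cat > see.py <<'E'
import cv2, numpy as np
from plant import bot, imaging
def snap(cam,name):
    c=imaging.capture(cam); cv2.imwrite(f'pics/{name}.png',c['color'][:,:,::-1]); np.savez(f'pics/{name}.npz',**c); return c
def load(name): return dict(np.load(f'pics/{name}.npz'))
def ray(c,uv):
    K=c['K']; k=float(c['k1']); d=np.array([(uv[0]-K[0,2])/K[0,0],(uv[1]-K[1,2])/K[1,1]])
    s=d.copy()
    for _ in range(20): s=d/(1+k*(s@s))
    R=c['R']; return -R.T@c['t'], R.T@np.array([s[0],s[1],1.])
def on(c,uv,z):
    o,d=ray(c,np.array(uv,float)); return o+d*(z-o[2])/d[2]
def proj(c,X):
    p=c['R']@np.array(X,float)+c['t']; s=p[:2]/p[2]; s=s*(1+float(c['k1'])*(s@s)); return c['K'][:2,:2]@s+c['K'][:2,2]
E
python3 - <<'E'
from see import *
a=snap('top','top0');b=snap('scene','sc0')
for c in(a,b): print((-c['R'].T@c['t']).round(),c['R'][2].round(2))
cv2.imwrite('pics/both0.png',cv2.resize(np.vstack([a['color'],b['color']])[:,:,::-1],None,fx=.78,fy=.78))
print(bot.get_obs())
E
```

```text
pics
plant.py
shift.py
[465.  -7. 976.] [ 0.15  0.01 -0.99]
[  -6. -655.  802.] [ 0.52  0.56 -0.65]
{'time': 0.1, 'joint_positions': array([ 1.07400120e+00,  3.42675241e-01,  1.52491179e+00, -2.53649200e-05,
        1.27542045e+00, -1.45993500e-01]), 'dq': array([-3.18031786e-05, -2.98339220e-04, -3.21332156e-03,  1.24077105e-03,
       -1.16568605e-03, -1.50463516e-03]), 'tau': array([ 2.92061806e-03, -4.32004631e+01, -2.44694370e+01,  7.21009914e-02,
        5.26101503e-02, -8.95003222e-05]), 'tool_pos': array([180.3395741 , 492.93023356, 404.10615795]), 'tcp_rot': array([-3.14018934e+00, -1.81825316e-04,  2.79079830e+00]), 'contact_force': array([ 0.13276093, -0.72704989, -0.40342162]), 'moment': array([ 0.05289667,  0.02008923, -0.00344274]), 'finger_force': 0.0, 'grip_width': 92.26993376176196}
```

View pics/both0.png

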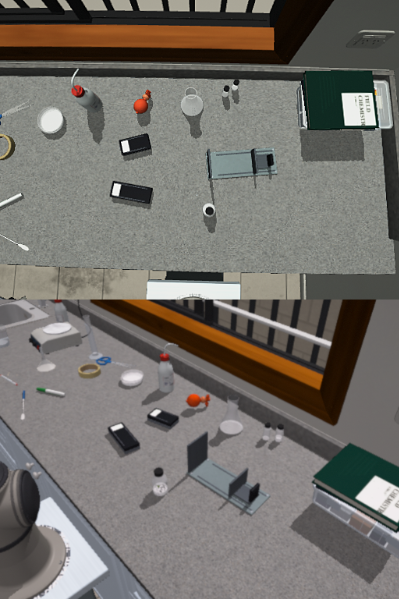

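Run:
```python
from see import *
c=load('top0'); im=c['color']
cv2.imwrite('pics/crop0.png',cv2.resize(im[150:300,130:370,::-1],None,fx=3.33,fy=3.33,interpolation=cv2.INTER_CUBIC))
g=im.max(2); m=((g<60)*255).astype(np.uint8); m[:150]=0;m[300:]=0;m[:,:130]=0;m[:,370:]=0
m=cv2.morphologyEx(m,cv2.MORPH_CLOSE,np.ones((3,3)))
cs,_=cv2.findContours(m,cv2.RETR_EXTERNAL,cv2.CHAIN_APPROX_NONE)
for k in cs:
    if cv2.contourArea(k)<60: continue
    r=cv2.minAreaRect(k); print('px',np.round(r[0]),np.round(r[1]),cv2.contourArea(k))
    P=np.array([on(c,p[0],26)[:2] for p in k]).astype(np.float32); q=cv2.minAreaRect(P); print('  mm',np.round(q[0],1),np.round(q[1],1),round(q[2],1), cv2.boxPoints(q).round().tolist())
```

```text
px [268. 270.] [9. 9.] 62.5
  mm [392.8 -48.9] [23.5 23.9] 1.1 [[381.0, -37.0], [381.0, -61.0], [405.0, -61.0], [404.0, -37.0]]
px [169. 247.] [54. 21.] 1022.0
  mm [448.4 220.3] [147.6  56.8] 81.4 [[409.0, 152.0], [465.0, 143.0], [487.0, 289.0], [431.0, 298.0]]
px [346. 206.] [17.  8.] 98.0
  mm [ 571.4 -257.5] [46.4 21.2] 6.1 [[547.0, -249.0], [549.0, -271.0], [596.0, -266.0], [593.0, -245.0]]
px [326. 207.] [32.  7.] 110.5
  mm [ 566.3 -202.5] [87.9 19.2] 5.7 [[522.0, -197.0], [524.0, -216.0], [611.0, -208.0], [609.0, -189.0]]
px [173. 185.] [21. 38.] 754.0
  mm [617.2 219.4] [ 59.6 106. ] 15.7 [[574.0, 262.0], [603.0, 160.0], [660.0, 176.0], [632.0, 278.0]]
```

View pics/crop0.png

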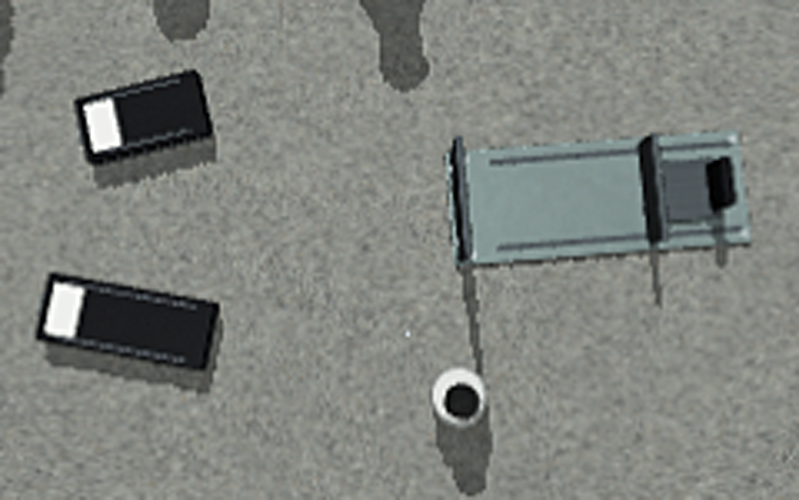

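```bash
cat > to.py <<'E'
# usage: to.py x y zgrasp yaw_deg  -> shift in tool axes
import sys; from see import *
from scipy.spatial.transform import Rotation as Ro
def to(x,y,z,yaw):
    o=bot.get_obs(); R=Ro.from_euler('xyz',o['tcp_rot']).as_matrix()
    d=R.T@(np.array([x,y,z+159.])-o['tool_pos']); cur=o['tcp_rot'][2]
    t=-(np.radians(yaw)-cur); t=(t+np.pi/2)%np.pi-np.pi/2
    print('shift',d.round(1),'turn',round(t,3),'alt',round(t-np.sign(t)*np.pi,3),'now',o['tool_pos'].round(1),round(np.degrees(cur),1),'q6',round(o['joint_positions'][5],2),'F',o['contact_force'].round(1),'w',round(o['grip_width'],1),'t',round(o['time'],2))
if __name__=='__main__': to(*map(float,sys.argv[1:]))
E
python3 to.py 458 282 200 81.4
python3 - <<'E'
from see import *
c=load('top0'); h=cv2.cvtColor(c['color'],cv2.COLOR_RGB2HSV)
m=((h[...,1]>25)&(h[...,0]>70)&(h[...,0]<110)&(h[...,2]>70)).astype(np.uint8)*255
m[:150]=0;m[300:]=0;m[:,:255]=0;m[:,370:]=0
m=cv2.morphologyEx(m,cv2.MORPH_CLOSE,np.ones((9,9)))
k=max(cv2.findContours(m,0,1)[0],key=cv2.contourArea)
q=cv2.minAreaRect(np.array([on(c,p[0],6)[:2] for p in k]).astype(np.float32)); print(q,cv2.boxPoints(q).round(1).tolist())
E
```

```text
shift [-333.2 -102.6   45.2] turn 1.37 alt -1.771 now [180.3 492.9 404.1] 159.9 q6 -0.15 F [ 0.1 -0.7 -0.4] w 92.3 t 0.1
((567.6841430664062, -158.92320251464844), (106.06090545654297, 248.02391052246094), 5.699820041656494) [[502.6000061035156, -40.79999923706055], [527.2000122070312, -287.6000061035156], [632.7999877929688, -277.1000061035156], [608.0999755859375, -30.299999237060547]]
```

```bash
python3 shift.py '[[92,-65,-20,10,0.18],[92,-130,-40,20,0.36],[92,-195,-60,30,0.54],[92,-260,-80,40,0.72],[92,-333,-102,45,0.9]]'; python3 to.py 458 282 200 81.4
```

```text
time: 0.72
tool_pos: [428.4, 304.6, 362.4]
tcp_rot: [-3.141, -0.0, 1.885]
contact_force: [1.0, 0.7, -0.1]
grip_width: 91.9
finger_force: 0.0
shift [-30.6  21.2   3.3] turn 0.464 alt -2.677 now [428.4 304.6 362.4] 108.0 q6 0.16 F [ 1.   0.7 -0.1] w 91.9 t 0.72
```

```bash
python3 shift.py '[[92,-20,15,3,0.18],[92,-30,21,3,0.36],[92,-30,21,3,0.46],[92,-30,21,3,0.46]]'; python3 to.py 458 282 200 81.4
python3 - <<'E'
from see import *
c=snap('wrist','w1'); print((-c['R'].T@c['t']).round(),c['R'].round(2).tolist())
E
```

```text
time: 1.23
tool_pos: [456.6, 284.0, 359.6]
tcp_rot: [-3.141, 0.0, 1.431]
contact_force: [-0.5, 0.3, -0.8]
grip_width: 91.4
finger_force: 0.0
shift [-1.8  1.7  0.6] turn 0.011 alt -3.131 now [456.6 284.  359.6] 82.0 q6 0.55 F [-0.5  0.3 -0.8] w 91.4 t 1.23
[467. 362. 340.] [[0.99, -0.14, -0.0], [-0.13, -0.95, 0.29], [-0.04, -0.29, -0.96]]
```

View pics/w1.png

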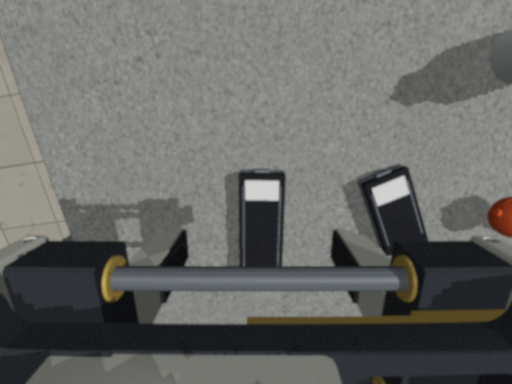

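Run:
```python
from see import *
c=load('w1')
for n,p in dict(L1=(240,172),L2=(285,172),L3=(238.5,240),L4=(282,240),S1=(362,182),S2=(405.5,168),S4=(423,232)).items(): print(n,on(c,p,26).round(1))
g=c['color'].max(2)
for r in (200,220,240): print(r,[i for i in range(225,300) if (g[r,i]<70)!=(g[r,i-1]<70)])
print([ (j,int(g[j,262])) for j in range(164,182)])
```

```text
L1 [435.9 300.4  26. ]
L2 [488.1 293.1  26. ]
L3 [420.1 214.2  26. ]
L4 [474.6 206.6  26. ]
S1 [577.5 268.5  26. ]
S2 [629.  278.4  26. ]
S4 [652.8 192.3  26. ]
200 [239, 242, 282, 284]
220 [239, 242, 245, 278, 281, 283]
240 [238, 243, 245, 278, 280, 283]
[(164, 137), (165, 136), (166, 136), (167, 131), (168, 111), (169, 98), (170, 112), (171, 120), (172, 100), (173, 65), (174, 38), (175, 37), (176, 37), (177, 35), (178, 49), (179, 93), (180, 151), (181, 188)]
```

```bash
python3 shift.py '[[92,-2,2,60,0.02],[92,-2,2,120,0.02],[92,-2,2,165,0.02],[92,-2,2,178,0.02],[92,-2,2,178,0.02]]'; python3 shift.py '[[40,0,0,0,0],[40,0,0,0,0],[40,0,0,0,0],[40,0,0,0,0],[40,0,0,0,0]]'; python3 shift.py '[[40,0,0,0,0],[40,0,0,0,0],[40,0,0,-30,0],[40,0,0,-60,0],[40,0,0,-60,0]]'; python3 to.py 458 282 200 81.4
python3 - <<'E'
from see import *
a=snap('scene','s2')['color'];
cv2.imwrite('pics/s2c.png',cv2.resize(a[90:270,80:330,::-1],None,fx=2.4,fy=2.4))
E
```

```text
time: 1.9
tool_pos: [458.4, 282.2, 182.2]
tcp_rot: [-3.141, 0.0, 1.412]
contact_force: [-0.2, 0.5, -1.2]
grip_width: 91.9
finger_force: 0.0
time: 2.52
tool_pos: [458.4, 282.0, 182.5]
tcp_rot: [3.141, -0.0, 1.411]
contact_force: [-1.5, -0.0, 4.6]
grip_width: 55.8
finger_force: 29.9
time: 3.15
tool_pos: [458.8, 282.2, 243.6]
tcp_rot: [3.138, -0.002, 1.411]
contact_force: [0.2, -0.1, -1.8]
grip_width: 56.0
finger_force: 29.9
shift [-1.000e-01 -4.000e-01 -1.154e+02] turn -0.01 alt 3.132 now [458.8 282.2 243.6] 80.8 q6 0.57 F [ 0.2 -0.1 -1.8] w 56.0 t 3.15
```

View pics/s2c.png

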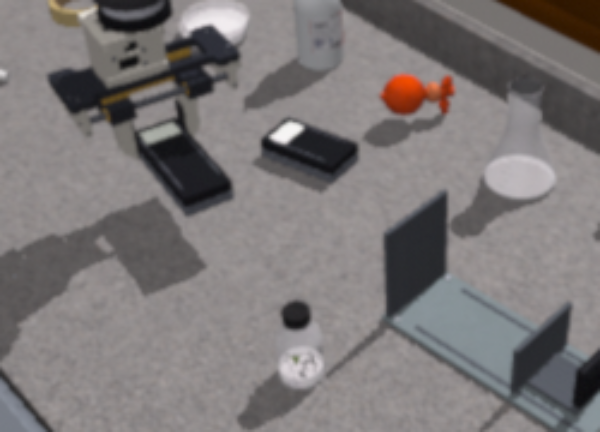

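Run:
```python
from see import *
c=load('s2')
u=np.array([.156,.988,0]);n=np.array([.988,-.156,0]);P=np.array([458.6,282,0])
for p in [(205,191),(161,125)]:
    o,d=ray(c,np.array([p[0]/2.4+80,p[1]/2.4+90])); s=((P-o)@n)/(d@n); X=o+d*s; print(X.round(),(X-P)@u)
print(bot.get_obs()['moment'])
```

```text
[438. 154.  86.] -129.29871395937744
[455. 256. 108.] -25.935111769188246
[-0.05747727  0.05296605 -0.00981825]
```

```bash
python3 shift.py '[[40,0,0,35,0],[40,0,0,58,0],[40,0,0,60,0],[92,0,0,60,0],[92,0,0,60,0]]'; python3 shift.py '[[92,0,0,0,0],[92,0,0,0,0],[92,0,0,-60,0],[92,0,0,-80,0],[92,0,0,-80,0]]'; python3 to.py 612 237 22 105
```

```text
time: 3.82
tool_pos: [458.2, 281.9, 181.7]
tcp_rot: [-3.141, 0.0, 1.411]
contact_force: [-0.9, 0.8, 0.5]
grip_width: 71.5
finger_force: 0.0
time: 4.45
tool_pos: [458.6, 282.1, 263.7]
tcp_rot: [3.138, -0.002, 1.411]
contact_force: [0.3, 0.3, -0.5]
grip_width: 91.7
finger_force: 0.0
shift [-20.3 158.4  83.1] turn -0.422 alt 2.72 now [458.6 282.1 263.7] 80.8 q6 0.57 F [ 0.3  0.3 -0.5] w 91.7 t 4.45
```

```bash
python3 shift.py '[[92,-8,60,0,-0.15],[92,-15,120,0,-0.3],[92,-20,158,0,-0.42],[92,-20,158,0,-0.42],[92,-20,158,0,-0.42]]'; python3 to.py 612 237 22 105;  python3 - <<'E'
from see import *
c=snap('wrist','w3'); 
for P in [(616.5,220.5,26)]:
  C=np.array(P); y=np.array([-.259,.966,0]); x=np.array([.966,.259,0])
  print([proj(c,C+a*28*x+b*52.5*y).round(1).tolist() for a,b in((-1,1),(1,1),(1,-1),(-1,-1))])
E
```

```text
time: 5.08
tool_pos: [610.1, 237.1, 260.3]
tcp_rot: [-3.138, -0.0, 1.83]
contact_force: [-0.2, 0.4, 0.2]
grip_width: 91.6
finger_force: 0.0
shift [-0.6  2.1 79.3] turn -0.003 alt 3.139 now [610.1 237.1 260.3] 104.8 q6 -0.01 F [-0.2  0.4  0.2] w 91.6 t 5.08
[[227.6, 171.5], [297.5, 171.4], [293.1, 284.3], [231.9, 284.4]]
```

View pics/w3.png

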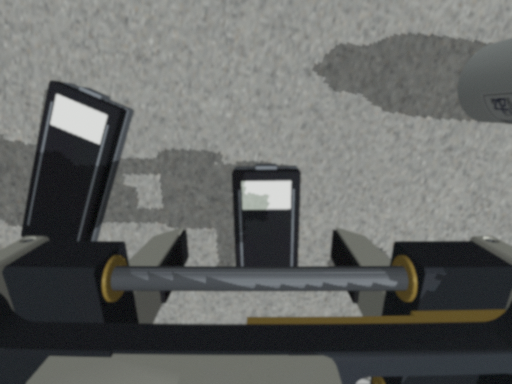

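```bash
python3 shift.py '[[92,-1,4,50,-0.02],[92,-1,4,74,-0.02],[92,-1,4,79,-0.02],[92,-1,4,79,-0.02],[40,-1,4,79,-0.02]]'; python3 shift.py '[[40,0,0,0,0],[40,0,0,0,0],[40,0,0,0,0],[40,0,0,0,0],[40,0,0,0,0]]'; python3 shift.py '[[40,0,0,-60,0],[40,0,0,-120,0.04],[40,0,0,-150,0.18],[40,0,0,-150,0.18],[40,0,0,-150,0.18]]'; python3 to.py 562 54 180 95.7
```

```text
time: 5.75
tool_pos: [615.4, 237.5, 184.7]
tcp_rot: [3.139, -0.0, 1.851]
contact_force: [-0.1, -0.2, 0.5]
grip_width: 85.6
finger_force: 0.0
time: 6.38
tool_pos: [615.3, 237.1, 183.3]
tcp_rot: [3.141, -0.0, 1.851]
contact_force: [-1.5, 0.5, 2.2]
grip_width: 55.8
finger_force: 30.0
time: 7.0
tool_pos: [614.7, 237.0, 331.1]
tcp_rot: [-3.138, 0.0, 1.673]
contact_force: [0.0, 0.6, -2.7]
grip_width: 55.5
finger_force: 30.0
shift [-176.6  -71.1   -7.6] turn 0.003 alt -3.139 now [614.7 237.  331.1] 95.8 q6 0.15 F [ 0.   0.6 -2.7] w 55.5 t 7.0
```

Run:
```python
from see import *
s=load('s2');t=load('top0')
f=lambda p:(p[0]/2.4+80,p[1]/2.4+90)
g=lambda p:(p[0]/3.333+130,p[1]/3.333+150)
print('scene top',on(s,f((447,193)),118).round(1),on(s,f((386,240)),118).round(1),'foot',on(s,f((387,318)),6).round(1))
print('top img',on(t,g((456,138)),118).round(1),on(t,g((462,262)),118).round(1))
o=np.array([566.2,-144,0]);a=np.radians(5.7);X=np.array([np.cos(a),np.sin(a),0]);Y=np.array([-np.sin(a),np.cos(a),0])
P=lambda x,y,z:o+x*X+y*Y+[0,0,z]
for q in [(-45,100,118),(45,100,118),(-45,106,118),(45,106,118),(-48,110,6),(48,110,6),(48,-140,6),(-48,-140,6)]:
  v=proj(t,P(*q)); w=proj(s,P(*q)); print(q,((v-[130,150])*3.333).round(),((w-[80,90])*2.4).round())
```

```text
scene top [592.2 -46.5 118. ] [501.3 -58.6 118. ] foot [506.  -51.6   6. ]
top img [591.6 -37.3 118. ] [499.9 -43.3 118. ]
(-45, 100, 118) [470. 246.] [387. 230.]
(45, 100, 118) [460. 126.] [449. 186.]
(-45, 106, 118) [462. 247.] [383. 228.]
(45, 106, 118) [452. 126.] [444. 184.]
(-48, 110, 6) [451. 258.] [380. 311.]
(48, 110, 6) [442. 144.] [442. 263.]
(48, -140, 6) [737. 121.] [640. 381.]
(-48, -140, 6) [751. 235.] [582. 441.]
```

```bash
python3 to.py 553 -87 172 95.7; python3 shift.py '[[40,-60,-12,0,0],[40,-120,-24,0,0],[40,-180,-36,0,0],[40,-240,-48,0,0],[40,-300,-60,0,0]]'; python3 shift.py '[[40,0,0,0,0],[40,0,0,0,0]]'; python3 to.py 553 -87 172 95.7;  python3 - <<'E'
from see import *
c=snap('wrist','w4')
E
```

```text
shift [-316.   -94.4    0.5] turn 0.003 alt -3.139 now [614.7 237.  331.1] 95.8 q6 0.15 F [ 0.   0.6 -2.7] w 55.5 t 7.0
time: 7.62
tool_pos: [584.6, -69.2, 330.7]
tcp_rot: [-3.138, -0.001, 1.673]
contact_force: [0.5, 0.0, -1.0]
grip_width: 55.9
finger_force: 30.0
time: 7.88
tool_pos: [585.2, -67.3, 331.3]
tcp_rot: [-3.139, -0.002, 1.671]
contact_force: [-0.1, 0.5, -1.6]
grip_width: 55.6
finger_force: 30.0
shift [-16.4 -34.    0.4] turn 0.001 alt -3.141 now [585.2 -67.3 331.3] 95.7 q6 -0.35 F [-0.1  0.5 -1.6] w 55.6 t 7.88
```

View pics/w4.png

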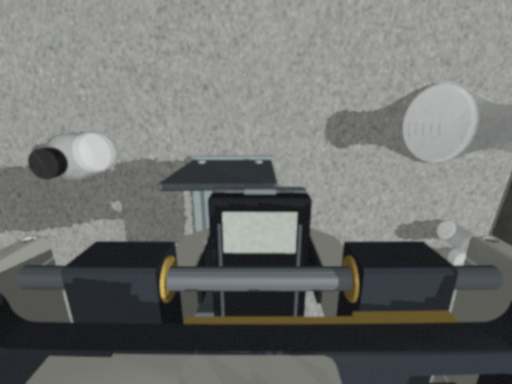

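Run:
```python
from see import *
c=load('w4')
for p in [(163,187),(277,187),(306,190)]: print('118',on(c,p,118).round(1))
for p in [(192,157),(273,157)]: print('6',on(c,p,6).round(1))
o=np.array([559,-146.4,0]);a=np.radians(5.7);X=np.array([np.cos(a),np.sin(a),0]);Y=np.array([-np.sin(a),np.cos(a),0])
for q in [(-45,106,118),(45,106,118),(45,100,118),(-48,110,6),(48,110,6)]: print(q,proj(c,o+q[0]*X+q[1]*Y+[0,0,q[2]]).round())
```

```text
118 [511.1 -46.9 118. ]
118 [594.7 -38.4 118. ]
118 [616.2 -38.5 118. ]
6 [505.7 -42.1   6. ]
6 [596.3 -33.1   6. ]
(-45, 106, 118) [153. 184.]
(45, 106, 118) [275. 184.]
(45, 100, 118) [275. 192.]
(-48, 110, 6) [187. 156.]
(48, 110, 6) [273. 156.]
```

```bash
python3 to.py 555.4 -77.9 145 95.7; python3 shift.py '[[40,-13,-30,0,0],[40,-13,-30,15,0],[40,-13,-30,25,0],[40,-13,-30,25,0]]'; python3 to.py 555.4 -77.9 143 95.7
```

```text
shift [ -8.3 -30.8  27.7] turn 0.002 alt -3.14 now [585.3 -66.5 331.6] 95.8 q6 -0.34 F [-0.6  0.3 -1.4] w 56.1 t 7.92
time: 8.43
tool_pos: [557.1, -82.4, 306.6]
tcp_rot: [-3.14, -0.001, 1.672]
contact_force: [0.5, 0.3, -1.0]
grip_width: 55.2
finger_force: 30.0
shift [ 4.6 -1.3  4.6] turn 0.002 alt -3.14 now [557.1 -82.4 306.6] 95.8 q6 -0.38 F [ 0.5  0.3 -1. ] w 55.2 t 8.43
```

```bash
python3 shift.py '[[40,4,-2,4,0],[40,4,-2,8,0],[40,4,-2,12,0],[40,4,-2,16,0],[40,4,-2,16,0]]'; python3 to.py 555.4 -77.9 93 95.7; python3 shift.py '[[40,0,0,6,0],[40,0,0,12,0],[40,1,0,18,0],[40,1,0,18,0]]'; python3 to.py 555.4 -77.9 93 95.7
python3 - <<'E'
from see import *
a=snap('scene','s5')['color'];b=snap('wrist','w5')['color']
cv2.imwrite('pics/s5c.png',cv2.resize(np.hstack([a[110:300,190:400],b[110:300,160:360]])[:,:,::-1],None,fx=1.9,fy=1.9))
E
```

```text
time: 9.05
tool_pos: [554.7, -80.4, 293.2]
tcp_rot: [3.14, 0.002, 1.671]
contact_force: [-2.4, -4.6, 4.3]
grip_width: 55.5
finger_force: 30.0
shift [ 2.6  0.8 41.2] turn 0.0 alt -3.141 now [554.7 -80.4 293.2] 95.7 q6 -0.38 F [-2.4 -4.6  4.3] w 55.5 t 9.05
time: 9.55
tool_pos: [554.7, -79.4, 275.0]
tcp_rot: [3.139, 0.002, 1.671]
contact_force: [-0.7, -5.7, 3.4]
grip_width: 55.7
finger_force: 30.0
shift [ 1.5  0.8 23. ] turn 0.0 alt -3.141 now [554.7 -79.4 275. ] 95.7 q6 -0.38 F [-0.7 -5.7  3.4] w 55.7 t 9.55
```

View pics/s5c.png

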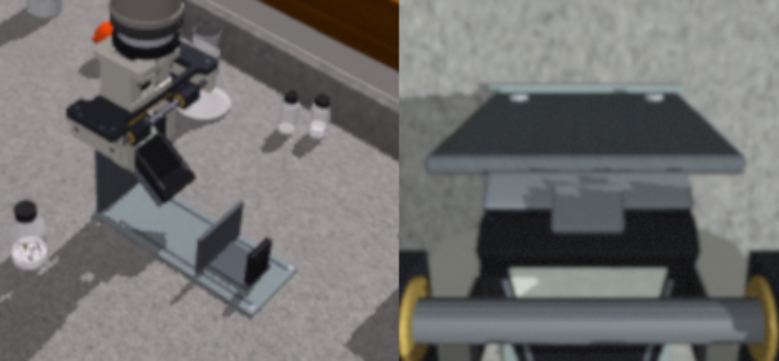

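```bash
python3 shift.py '[[40,1,0,6,0],[40,2,0,12,0],[40,3,0,18,0],[40,4,0,23,0],[40,4,0,23,0]]'; python3 shift.py '[[40,2,0,0,0],[40,4,0,0,0],[40,4,0,0,0]]'; python3 to.py 555.4 -77.9 93 95.7
python3 - <<'E'
from see import *
a=snap('scene','s6')['color'];b=snap('wrist','w6')['color']
cv2.imwrite('pics/s6c.png',cv2.resize(np.hstack([a[110:300,190:400],b[110:300,160:360]])[:,:,::-1],None,fx=1.9,fy=1.9))
E
```

```text
time: 10.28
tool_pos: [555.1, -76.3, 251.8]
tcp_rot: [3.137, 0.004, 1.67]
contact_force: [4.0, -11.1, -0.5]
grip_width: 55.9
finger_force: 30.0
time: 10.65
tool_pos: [555.0, -75.0, 251.9]
tcp_rot: [3.137, 0.01, 1.671]
contact_force: [2.8, -26.1, -3.4]
grip_width: 56.2
finger_force: 30.0
shift [-2.9  0.2 -0. ] turn 0.0 alt -3.141 now [555.  -75.  251.9] 95.7 q6 -0.36 F [  2.8 -26.1  -3.4] w 56.2 t 10.65
```

View pics/s6c.png

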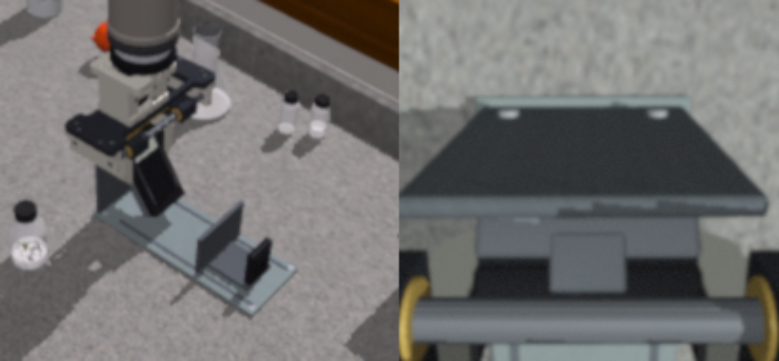

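```bash
python3 shift.py '[[40,-6,0,0,0],[40,-6,0,-50,0],[40,-6,0,-110,0],[40,30,0,-120,0],[40,90,0,-120,0]]'; python3 shift.py '[[40,60,0,0,0],[40,100,0,50,0],[40,100,0,100,0],[40,100,0,120,0],[40,100,0,120,0]]';  python3 to.py 536 115 74 95.7
python3 - <<'E'
from see import *
a=snap('scene','s7')['color'];b=snap('top','t7')['color']
cv2.imwrite('pics/s7c.png',cv2.resize(np.hstack([a[60:260,100:300],b[150:350,130:330]])[:,:,::-1],None,fx=1.9,fy=1.9))
E
```

```text
time: 11.38
tool_pos: [544.8, 19.0, 372.4]
tcp_rot: [3.138, 0.0, 1.668]
contact_force: [1.1, 1.0, -1.6]
grip_width: 56.0
finger_force: 30.0
time: 12.0
tool_pos: [533.9, 118.8, 249.3]
tcp_rot: [-3.137, -0.001, 1.671]
contact_force: [0.3, -0.5, -0.3]
grip_width: 55.9
finger_force: 30.0
shift [-4.   1.7 16.3] turn 0.001 alt -3.141 now [533.9 118.8 249.3] 95.8 q6 -0.02 F [ 0.3 -0.5 -0.3] w 55.9 t 12.0
```

View pics/s7c.png

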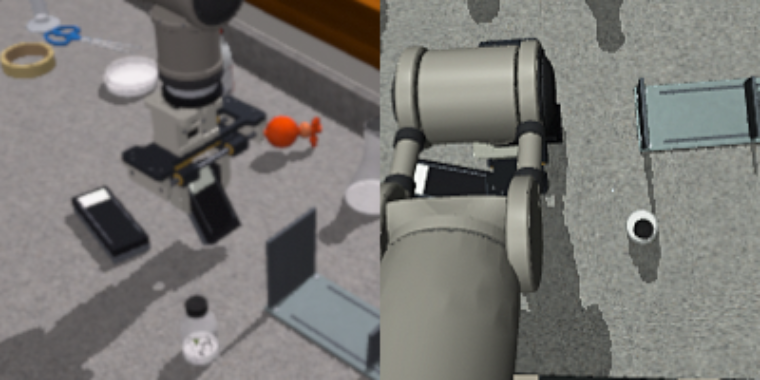

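Run:
```python
from see import *
c=load('s7'); a=np.radians(5.7); X=np.array([np.cos(a),np.sin(a),0]);Y=np.array([-np.sin(a),np.cos(a),0]); P=np.array([533.9,118.8,90.3])
for p in [(225,230),(209,243),(240,217)]:
  for off in ((0,) if p[0]==225 else ((-28,) if p[0]==209 else (28,))):
    o,d=ray(c,np.array(p)/1.9+[100,60]); s=((P+off*X-o)@X)/(d@X); v=o+d*s-P; print((v@Y).round(1),v[2].round(1),np.degrees(np.arctan2(-v[2],-(v@Y))).round(1))
```

```text
-46.5 -48.4 46.1
-43.9 -54.9 51.4
-47.7 -42.2 41.5
```

Run:
```python
from see import *
a=np.radians(5.7); X=np.array([np.cos(a),np.sin(a),0]);Y=np.array([-np.sin(a),np.cos(a),0])
for n,P,p,o0 in [('s5',(554.7,-79.4,116),(178,187),(190,110)),('s6',(555,-75,92.9),(168,205),(190,110))]:
    c=load(n);P=np.array(P); o,d=ray(c,np.array(p)/1.9+o0); s=((P-o)@X)/(d@X); v=o+d*s-P; print(n,(v@Y).round(1),v[2].round(1),np.degrees(np.arctan2(-v[2],-(v@Y))).round(1))
# lid/side boundary profile in s7 for sanity
c=load('s7'); a=c['color'][60:260,100:300]; g=a.max(2)
for r in range(84,132,6): print(r,''.join('#' if x<45 else '+' if x<90 else '.' if x<150 else 'O' for x in g[r,80:140]))
```

```text
s5 -58.9 -37.8 32.6
s6 -48.9 -54.9 48.3
84 #################+++....++++...+++........OOOOOOOOOO........
90 ########################+..OO..++###+......O....OO..........
96 ..........++++.++##+....OOOO....+###+.....OOOOO.....O......O
102 O..................++++###############+....OOO..OOOOOOOOOOOO
108 OOO..OOOOO..........+####################+..O......OOOOOOO..
114 ..OOOOOOOO...OOOOO..++######################+....OOOOOOOO...
120 OOO...OOOOOOO..........++##################+...OOOOOOO.OOOOO
126 OO...OO..O......OOOOOO....++######+....OOOOOOOOOOOOOOOOOOOO.
```

```bash
python3 shift.py '[[40,-30,0,-40,0],[40,-75,2,-60,0],[40,-102,2,-60,0],[40,-102,2,-60,0]]'; python3 to.py 550.6 -30.2 150 95.7; for i in 1 2 3; do python3 shift.py '[[40,-5,0,0,0],[40,-10,0,0,0],[40,-10,0,0,0]]' | grep -E 'tool_pos|force:'; done
```

```text
time: 12.6
tool_pos: [547.1, 15.4, 312.9]
tcp_rot: [3.138, 0.001, 1.668]
contact_force: [0.6, 0.4, -1.7]
grip_width: 55.8
finger_force: 30.0
shift [-45.7  -1.    3.9] turn -0.003 alt 3.139 now [547.1  15.4 312.9] 95.5 q6 -0.21 F [ 0.6  0.4 -1.7] w 55.8 t 12.6
tool_pos: [547.7, 8.2, 311.2]
contact_force: [-1.7, 3.9, 1.4]
finger_force: 30.0
tool_pos: [548.7, -0.5, 311.8]
contact_force: [-1.9, 12.1, 5.4]
finger_force: 30.0
tool_pos: [549.8, -10.8, 311.7]
contact_force: [-0.3, 9.6, 4.2]
finger_force: 30.0
```

```bash
python3 shift.py '[[40,-5,0,0,0],[40,-10,0,0,0],[40,-10,0,0,0]]' | grep -E 'tool_pos|force:';for i in 1 2 3 ; do python3 shift.py '[[40,-3,0,0,0],[40,-3,0,0,0]]' | grep -E 'tool_pos|contact_force:'; done
python3 - <<'E'
from see import *
c=snap('scene','s8')
a=c['color'][100:240,150:310].max(2)
for r in range(0,140,3): print(r+100,''.join('#' if x<45 else '+' if x<90 else '.' if x<150 else 'O' for x in a[r]))
E
```

```text
tool_pos: [550.8, -21.1, 311.5]
contact_force: [-1.3, 7.8, 2.9]
finger_force: 30.0
tool_pos: [551.1, -24.0, 311.5]
contact_force: [-1.1, 8.5, 3.7]
tool_pos: [551.4, -27.0, 311.5]
contact_force: [-0.4, 8.4, 3.4]
tool_pos: [551.7, -30.0, 311.4]
contact_force: [-1.0, 7.6, 5.0]
100 ..OOOOOOOOOOOOOOOOOOOOOOOOOOOOOOO..........OOO....O.......................OOOOO...+##########+++++++++++++###########++++...................................++++
103 .....OOOOOOOOOOOOOOOOOOOOOOOOOOO...............OO..........................OOOO...##++++#######################++++##+++++++++..................................
106 .......OOOOOOOOOOOOOOOOOOOOOOO..............OOOO..............................OO..####+...........+++...........+####+++++++++++++++............................
109 ............OOOOOOOOOOOO.........O....OO.......O..........................OOOOOOO.+#######+++............++++########++++++++++++++++++++.......................
112 ..............................................OOO.........................OO....O...+############################+....++++++++++++++++++++++++..................

[... 6229 characters left out ...]
OOO.O..OOOOOOOOOOO....OO.............+++
229 ..OOOOOOO..O.......O.........OO...O........O....OOOOOOOOOOOOOOOO.....+....+.......................+..............OOOOOOOOOOOOOOOOOOOOO.O.O.....O.OOOO.....++++++
232 .....OO....................OO................OOOOOOOOOOOOOOOO...........++...............OO....OOOO...+...............OOOO.O.O..OOOOOOOOOOOO...OOO....++++++++++
235 ..O...OO.........OO.............OOOO............OOOOOOOOOOOOO........................++.........OOOO.......++........................OOO.OO........+++++++++++++
238 ...OO............OO...........................OOOOOO..OOOOOOOOOO..............................O....OO....O.....++...................OO.O........++++++++++++++++
```

```bash
python3 shift.py '[[40,30,0,0,0],[40,80,0,0,0],[40,140,0,40,0],[40,150,0,70,0],[40,150,0,70,0]]'; for i in 1 2 3 4 5; do python3 shift.py '[[40,0,0,3,0],[40,0,0,3,0]]' | grep -E 'tool_pos|contact_force:'; done
```

```text
time: 15.52
tool_pos: [535.5, 119.0, 238.7]
tcp_rot: [-3.136, 0.0, 1.674]
contact_force: [-0.1, -0.4, -1.0]
grip_width: 55.5
finger_force: 30.0
tool_pos: [537.3, 116.7, 239.2]
contact_force: [0.8, -1.0, -2.6]
tool_pos: [536.8, 117.2, 235.3]
contact_force: [0.3, 0.0, -1.1]
tool_pos: [536.6, 117.6, 231.8]
contact_force: [-0.3, -0.1, -0.8]
tool_pos: [536.8, 117.7, 229.5]
contact_force: [-0.4, -0.9, 4.2]
tool_pos: [536.7, 117.5, 229.1]
contact_force: [-8.6, -2.2, 26.9]
```

```bash
python3 shift.py '[[92,0,0,-3,0],[92,0,0,-3,0],[92,0,0,-3,0],[92,0,0,-3,0],[92,0,0,-3,0]]'; python3 shift.py '[[92,0,0,-20,0],[92,0,0,-80,0],[92,0,0,-100,0],[92,0,0,-100,0]]'; python3 to.py 451 234.6 22 80.8
```

```text
time: 17.4
tool_pos: [536.7, 117.7, 228.7]
tcp_rot: [-3.141, -0.0, 1.671]
contact_force: [-0.3, -0.4, 0.2]
grip_width: 91.4
finger_force: 0.0
time: 17.9
tool_pos: [537.0, 117.7, 330.5]
tcp_rot: [3.138, 0.0, 1.671]
contact_force: [0.4, -0.4, -1.0]
grip_width: 91.6
finger_force: 0.0
shift [124.9 -74.4 149.2] turn 0.261 alt -2.881 now [537.  117.7 330.5] 95.7 q6 -0.02 F [ 0.4 -0.4 -1. ] w 91.6 t 17.9
```

Run:
```python
from see import *
c=snap('top','t9'); im=c['color']; g=im.max(2)
a=g[205:265,140:215]
for r in range(0,60,2): print(r+205,''.join('#' if x<45 else '+' if x<90 else '.' if x<150 else 'O' for x in a[r]))
```

```text
205 ......................................................+#...........+#######
207 ......................................................+#+..........++######
209 ......................................................+##..........++######
211 .............................................+.++..++.++#...+..+.+.++#####+
213 ..+..++.++++++.+++++++++++++++++++++++++++++++++++++++++#+++++++++####+###.
215 +++++++++++++++++++++++++++++++++++++++++++++++++++++++##+++++++++++######O
217 +++++++++++++++++++++++++++++++++++++++++++++++++++++++#+++++++++++#######O
219 +++++++++++++++++++++++++++++++++++++++++++++++++++++++#++#####+##########.
221 ##++++++++++++++++++.................++++++++++++.++######..OOOOOOO.+#####O
223 ###.OOOO...OOOO.....OO....OO..OOOOOOOOOOOO.+#####+++++.##OOOOOOOO.....####.
225 ..OOO...............O.OOOOOO..OOOOOOOOOOOOOOOOOOOOOOOOO.+.OOOOOOOO...+####.
227 .O....O..............OOO....OOOOOOOOOOOOOOOOOOOOOOOOOOOO..OOOOOOOO...+##+.+
229 OOOO......O........OOO..OO.....OOOOOOOOOOOOOOOOOOOOO.O....OOOOOOOO...+#+###
231 ...OOOOOOO.O..................OO........++++++++###+####
[... 599 characters left out ...]
#######################++##++###########++++++++++#+########
249 .+#.OOOOOOOOO+#########################+########+######+++++++++++#########
251 .####.OOOOOOO##########################+#######+++#####+++++++++++#######+.
253 ....+#####++++++.++++###################+#############+.........+++#####+..
255 ........++++++++#####+++++++++++#####################...........+++#.+##+.+
257 OO..++++...........++++++++#####+++++++++++#########............++##++#+...
259 ...O..++++.....++....+++......+.++++######++++#####+............+###++....+
261 .............+++++++++++..++..++.........++++++++##.OO.......O..+###+#..+++
263 .OOOOOO.OO....OOO..O.............++...+..+.+......+.OOOOOOOOOO+.+###+#+.++.
```

```bash
python3 shift.py '[[92,50,-30,0,0.1],[92,100,-60,0,0.2],[92,125,-74,40,0.26],[92,125,-74,80,0.26],[92,125,-74,80,0.26]]'; python3 to.py 451 234.6 23 80.8
```

```text
time: 18.58
tool_pos: [448.9, 234.4, 245.4]
tcp_rot: [-3.134, 0.004, 1.412]
contact_force: [-0.1, 0.2, 0.3]
grip_width: 91.7
finger_force: 0.0
shift [ 0.8  2.5 63.4] turn 0.001 alt -3.14 now [448.9 234.4 245.4] 80.9 q6 0.49 F [-0.1  0.2  0.3] w 91.7 t 18.57
```

```bash
python3 shift.py '[[92,0,2,50,0],[92,0,2,66,0],[92,0,2,66,0],[92,0,2,66,0],[40,0,2,66,0]]'; python3 shift.py '[[40,0,0,0,0],[40,0,0,0,0],[40,0,0,0,0],[40,0,0,0,0],[40,0,0,0,0]]'; python3 shift.py '[[40,0,0,-60,0],[40,0,0,-120,-0.1],[40,0,0,-180,-0.26],[40,0,0,-200,-0.26],[40,0,0,-200,-0.26]]'; python3 to.py 555.4 -77.9 215 95.7
```

```text
time: 19.2
tool_pos: [453.1, 234.5, 184.4]
tcp_rot: [3.139, -0.001, 1.411]
contact_force: [-0.8, 0.5, 0.1]
grip_width: 85.9
finger_force: 0.0
time: 19.82
tool_pos: [452.4, 234.4, 183.1]
tcp_rot: [-3.141, 0.0, 1.411]
contact_force: [-1.7, 0.0, 3.0]
grip_width: 55.5
finger_force: 30.0
time: 20.45
tool_pos: [452.7, 234.3, 384.3]
tcp_rot: [3.138, -0.001, 1.671]
contact_force: [-0.3, 0.1, -1.0]
grip_width: 55.6
finger_force: 30.0
shift [-320.9   71.    10.3] turn 0.0 alt -3.141 now [452.7 234.3 384.3] 95.7 q6 0.23 F [-0.3  0.1 -1. ] w 55.6 t 20.45
```

```bash
python3 shift.py '[[40,-60,14,0,0],[40,-120,28,0,0],[40,-180,42,0,0],[40,-240,56,0,0],[40,-300,71,0,0]]'; python3 shift.py '[[40,-20,0,30,0],[40,-31,0,60,0],[40,-31,0,75,0],[40,-31,0,75,0]]'; python3 to.py 556.3 -87.9 142 95.7
```

```text
time: 21.08
tool_pos: [553.3, -59.1, 380.6]
tcp_rot: [-3.138, -0.001, 1.67]
contact_force: [1.0, 0.2, -1.5]
grip_width: 55.8
finger_force: 30.0
time: 21.58
tool_pos: [555.9, -87.4, 306.1]
tcp_rot: [-3.138, -0.002, 1.671]
contact_force: [0.3, -0.3, -1.1]
grip_width: 55.7
finger_force: 30.0
shift [-0.6  0.4  5.1] turn 0.001 alt -3.141 now [555.9 -87.4 306.1] 95.7 q6 -0.39 F [ 0.3 -0.3 -1.1] w 55.7 t 21.57
```

```bash
python3 shift.py '[[40,0,0,5,0],[40,0,0,11,0],[40,1,0,16,0],[40,2,0,21,0],[40,2,0,21,0]]'; python3 shift.py '[[40,2,0,5,0],[40,4,0,10,0],[40,6,0,15,0],[40,8,0,20,0],[40,8,0,20,0]]'; python3 to.py 556.3 -87.9 142 95.7
python3 - <<'E'
from see import *
c=snap('scene','s10')
a=c['color'][140:225,240:330].max(2)
for r in range(0,85,2): print(r+140,''.join('#' if x<45 else '+' if x<90 else '.' if x<150 else 'O' for x in a[r]))
E
```

```text
time: 22.2
tool_pos: [556.8, -86.8, 288.7]
tcp_rot: [3.137, 0.004, 1.671]
contact_force: [0.0, -4.3, 4.0]
grip_width: 56.2
finger_force: 30.0
time: 22.82
tool_pos: [556.2, -79.4, 268.8]
tcp_rot: [3.136, 0.005, 1.671]
contact_force: [1.3, -9.7, 2.1]
grip_width: 56.0
finger_force: 30.0
shift [ -8.6  -0.6 -32.2] turn 0.001 alt -3.141 now [556.2 -79.4 268.8] 95.7 q6 -0.38 F [ 1.3 -9.7  2.1] w 56.0 t 22.82
140 ....OOOOOO....+########################++....+++++++++++++++......++++++++++++++++++++++++
142 ........OOOOO...++################++.......+++++++++++++++++++++.....+++++++++++++++++++++
144 ............OOOOO.........................++#####++++++++++++++++........+++++++++++++++++
146 ...............OOOOOOOOOOOOOOOO...............++###++++++++++++#+.OOOOO.....++++++++++++++
148 ....................OOOOOOOO....................+++++#########++...OO..O.OOO....++++++++++
150 .................................+......+++...++++###++++###++....OOOOO...OOOOOO....++++++
152 ........................................++++++++##++...............OOOO..OOOOOOOOOO....+++
154 OOO.......................
[... 2689 characters left out ...]
+......OOO...OOOOOOOOO.OO.....OOOOO
212 .+++++++++++++++..OOOOOOOO..+++#####+++###############++......OOOOOOOOO.OOOOO...OOO....OOO
214 .++++++++++++..OOOOOOOOOOOO...+++####+++############+..........OOOOOOOOOOOO..OOOOOOOOO..OO
216 .++++++++++..OOOOOOOOOOOOOOOO..+++####+++########++...OO.....OOO..OOOOOO.......OOOOO....OO
218 .+++++++...OOOOOOOOOOOOOOOOOOO..+++############+..OO....OOOOO......O........++..OOOO...OOO
220 .+++++...OOOOOOOOOOOOOOOOOOOOOO...+++########+......OOO..OOOOOOO...OO.....+++..OO.OO..OOOO
222 .++........OOOOOOOOOOOOOOOOOOOOOO..+++####++..OOO.......OO.......OO.....+++++......OOOOOOO
224 ++............OOOOOOOOOOOOOOOOOOOO..++++....OOOOOOOO.......OO........++++++++..OOO.OOOOOO.
```

```bash
cat > ang.py <<'E'
import sys; from see import *
def ang(n,u,v):
    a=np.radians(5.7); X=np.array([np.cos(a),np.sin(a),0]);Y=np.array([-np.sin(a),np.cos(a),0])
    P=bot.get_obs()['tool_pos']-[0,0,159]; c=load(n); o,d=ray(c,np.array([u,v],float)); s=((P-o)@X)/(d@X); w=o+d*s-P
    print((w@Y).round(1),w[2].round(1),np.degrees(np.arctan2(-w[2],-(w@Y))).round(1))
if __name__=='__main__': ang(sys.argv[1],float(sys.argv[2]),float(sys.argv[3]))
E
python3 ang.py s10 286 215.5
```

```text
-65.4 -50.9 37.9
```

```bash
python3 shift.py '[[40,1,0,5,0],[40,3,0,10,0],[40,5,0,14,0],[40,6,0,16,0],[40,6,0,16,0]]'; python3 shift.py '[[40,2,0,0,0],[40,4,0,0,0],[40,4,0,0,0]]'
python3 - <<'E'
from see import *
c=snap('scene','s11')
a=c['color'][180:235,240:310].max(2)
for r in range(0,55,2): print(r+180,''.join('#' if x<45 else '+' if x<90 else '.' if x<150 else 'O' for x in a[r]))
E
```

```text
time: 23.5
tool_pos: [555.8, -73.0, 253.5]
tcp_rot: [3.135, 0.004, 1.671]
contact_force: [-0.2, -7.1, 8.5]
grip_width: 55.8
finger_force: 30.0
time: 23.88
tool_pos: [555.6, -71.0, 253.0]
tcp_rot: [3.135, 0.008, 1.671]
contact_force: [2.6, -18.9, 2.2]
grip_width: 56.0
finger_force: 30.0
180 ###############+++++###++++++######+................OOOOOOOOOOOOOOOO..
182 +++####++######++##################+..........OOOO.OOOOOOOOOOOOOOOOOOO
184 #++####++##########################+.......OOOO..OOO.OOOOOOOOOO.....OO
186 ##############++.+#################+........OOO..OOOOOOOOOOOOOOOOOOOOO
188 ..+#######++++++..+#################+........OOOOOOOOOOOO....OOOOOOOOO
190 .....+++++..+++++++#################+........O..OO..OOO...OOOOOOOOOOOO
192 .................++##################+.OOOO....OOOOOOOOOOOOOOOOOOO...O
194 ...................+##################+..O...OOOOOOOOOOOOO......OOOO.O
196 .+.................###################+.OOOOOOO...OO.OOOOOOO.O...OOOOO
198 +++++..............####################+.OOOOOOOOOOOOOO....OOO...OOOOO
200 .+++++++...........####################++.OOOOOOOOOOOOOO...
[... 586 characters left out ...]
+...OOOOOOO.....OOO..OOOO
218 .++++++++...OOOOOOOO..+++##################++....OOO....OOOO.......O..
220 .+++++.........OOOOOO..+++##############+...........OOO..OOOOOO.....O.
222 .++....................++++############++..OOOOOO.......OO.......OO...
224 ++......................+++#########+++.....OOOOOOOO.......OO........+
226 ..+++.......++++........++++######++......OOOOOOOOOOOOO.......O....+++
228 ..............++++++......++++++++......OOOOOOOOOOOOOOOOOOO......+++++
230 ..........+......++++++..............OOOOOOOOOOOOOOOOOOOOO.....+++++++
232 ............+++.....++++++..........OOOOOOOOOOOOOOOOOOOO....++++++++++
234 .+.............++......++++++....OOOOOOOOOOOOOOOOOOOOO....++++++++++++
```

```bash
python3 ang.py s11 275 221
```

```text
-42.3 -74.1 60.3
```

```bash
python3 shift.py '[[40,-8,0,0,0],[40,-8,0,-55,0],[40,-8,0,-115,0],[40,-8,0,-135,0],[40,40,0,-135,0]]'; python3 shift.py '[[40,50,0,0,0],[40,52,0,50,0],[40,52,0,78,0],[40,52,0,78,0]]'; python3 to.py 550.3 -28 150 95.7
```

```text
time: 24.55
tool_pos: [550.7, -29.5, 388.4]
tcp_rot: [3.136, 0.002, 1.667]
contact_force: [0.2, 0.3, -2.8]
grip_width: 56.0
finger_force: 30.0
time: 25.05
tool_pos: [544.3, 24.0, 306.3]
tcp_rot: [-3.137, -0.001, 1.671]
contact_force: [0.3, 0.9, -2.2]
grip_width: 55.7
finger_force: 30.0
shift [-52.3   0.7  -2.8] turn 0.001 alt -3.14 now [544.3  24.  306.3] 95.8 q6 -0.2 F [ 0.3  0.9 -2.2] w 55.7 t 25.05
```

```bash
python3 shift.py '[[40,-8,0,0,0],[40,-16,0,0,0],[40,-24,0,0,0],[40,-32,0,0,0],[40,-32,0,0,0]]' | grep -E 'tool_pos|force:'; python3 shift.py '[[40,-5,0,0,0],[40,-10,0,0,0],[40,-15,0,0,0],[40,-20,0,0,0],[40,-20,0,0,0]]' | grep -E 'tool_pos|force:'
python3 - <<'E'
from see import *
c=snap('scene','s12')
a=c['color'][140:200,220:290].max(2)
for r in range(0,60,2): print(r+140,''.join('#' if x<45 else '+' if x<90 else '.' if x<150 else 'O' for x in a[r]))
E
```

```text
tool_pos: [548.7, -8.5, 310.0]
contact_force: [0.0, 5.1, 2.1]
finger_force: 30.0
tool_pos: [550.5, -28.3, 309.9]
contact_force: [-0.8, 5.6, 2.2]
finger_force: 30.0
140 #########+++.................+++###+++.++##++..+.+######+........O..OO
142 #############+++..........+++###++++++........++.+###+.......OOOOO..O.
144 #################++....++####+++++..++......++.++++......OO..OO.......
146 ##########################+++++.........+...............OOOOOO.OOO....
148 #######################+++++.........+++..........O.............OOO...
150 ####################++++++##+++....++###++.....OO........OOOOO........
152 #####++####+#######+++#########++..++###++.....OOOOOOO...OOOOOO.......
154 ##########++####################++######++.......OOOOOOOO...OO.......O
156 .+++##############+..+##################++.......OO.OOO..........OOOOO
158 .....++#######++++++..+#################++.....OOOOOOOO..OOOOOOOOOOOOO
160 .........++++...+++++.+#################++.....OO.OOOOOOOO...OOOOOOOOO
162 ................++.+.++#################++...OOOOO...OOOOOOO.OOOOOOOOO
164 ..........+............+########
[... 613 characters left out ...]
+........................
182 OOOOOOOOOOOOOOO..+++######++++++++++++++++++++....++..............OOOO
184 OOOOOOOOOOOOOOOO.+++###+++++++++++++++++#+++++.........+.......OOO....
186 O..OOOOOOOOOOOOO.+++++++++++++++++++++++++++++..........+........O...O
188 ....OO..OOO.O.....+++++++++++++++++++++++++#++...................OOOOO
190 ....OOOOO...O.....++++++++++++++++++++++++##++...OOOOOOOOO............
192 ....OOO...........++++++++++++++++++++++++#+++..OOOOOOOOOOOOOO......OO
194 O.OOOOOOO......OO.+++++#+++++++++++++++#++##++.OOOOOOO...OOO......O..O
196 ....OO.OOOOOO.......+++++++++++++++++++++++#++.OOOO.OO....O.OOOOOOO...
198 .O...OOOO......OO...+++++++++++++++++++#++#+++..OOOOO....OOOOOOOOOOOOO
```

```bash
for i in 1 2 3; do python3 shift.py '[[40,-2,0,0,0],[40,-2,0,0,0]]' | grep -E 'tool_pos|contact_force:'; done
python3 - <<'E'
from see import *
c=snap('scene','s13')
a=c['color'][150:176,230:270].max(2)
for r in range(0,26,2): print(r+150,''.join('#' if x<45 else '+' if x<90 else '.' if x<150 else 'O' for x in a[r]), a[r,8:16])
E
```

```text
tool_pos: [550.7, -30.0, 309.9]
contact_force: [-0.7, 6.1, 1.8]
tool_pos: [550.9, -32.0, 309.9]
contact_force: [-0.6, 6.7, 1.6]
tool_pos: [551.1, -34.0, 309.9]
contact_force: [0.3, 6.2, 1.8]
150 ##############+++++++.......++++........ [34 33 27 27 29 40 61 82]
152 ###########+++++####+++++++.+###+....... [36 34 33 57 81 84 70 49]
154 ##+++######++##########++.++####+......O [36 32 36 48 46 36 37 37]
156 ################################+......O [26 27 31 37 39 35 36 36]
158 #########++..+##################+.....OO [ 38  56  80  99 107  87  39  29]
160 +####+..+++++.+#################+.....OO [73 64 66 64 79 94 76 33]
162 ........+++++.+#################+....OOO [78 63 58 64 82 90 69 30]
164 .............++#################+....... [ 98  99 105 101  90  76  55  38]
166 ..++...........+##############+++....... [113 117 116 110 108 107 104  86]
168 ...............+#############+.......OO. [114 116 112 106 108 108 106  86]
170 ...............+#############+.....+.OOO [113 116 113 107 108 109 106  87]
172 OOO............+#############++.++++.... [117 117 117 113 109 108 106  88]
174 OOOO............+##########+++++++++.... [117 117 116 113 109 109 107  90]
```

```bash
python3 shift.py '[[40,10,0,0,0],[40,10,0,-50,0],[40,10,0,-75,0],[40,10,0,-75,0],[40,-30,0,-75,0]]'; python3 shift.py '[[40,-8,0,0,0],[40,-8,0,0,0],[40,-8,0,0,0]]'; python3 to.py 554.7 -72 92 95.7
```

```text
time: 27.78
tool_pos: [553.5, -62.7, 382.4]
tcp_rot: [-3.141, -0.001, 1.674]
contact_force: [0.2, -0.1, -1.4]
grip_width: 55.9
finger_force: 30.0
time: 28.15
tool_pos: [554.5, -71.4, 382.4]
tcp_rot: [-3.141, -0.001, 1.671]
contact_force: [-0.4, -0.8, -1.9]
grip_width: 55.9
finger_force: 30.0
shift [ -0.8   0.3 131.4] turn 0.001 alt -3.141 now [554.5 -71.4 382.4] 95.7 q6 -0.37 F [-0.4 -0.8 -1.9] w 55.9 t 28.15
```

```bash
python3 shift.py '[[40,0,0,50,0],[40,0,0,90,0],[40,0,0,115,0],[40,0,0,126,0],[40,0,0,126,0]]'; for i in 1 2 3 4 5; do python3 shift.py '[[40,0,0,3,0],[40,0,0,3,0]]' | grep -E 'tool_pos|contact_force:'; done
```

```text
time: 28.78
tool_pos: [554.7, -71.6, 256.9]
tcp_rot: [-3.141, -0.0, 1.671]
contact_force: [1.0, 0.4, -1.6]
grip_width: 56.1
finger_force: 30.0
tool_pos: [554.8, -72.0, 254.8]
contact_force: [1.2, -0.5, -2.0]
tool_pos: [554.6, -72.0, 251.0]
contact_force: [0.4, 0.9, -1.3]
tool_pos: [554.7, -72.3, 250.0]
contact_force: [-5.1, -0.4, 14.5]
tool_pos: [554.7, -73.1, 249.0]
contact_force: [-9.0, -4.1, 28.1]
tool_pos: [554.6, -73.4, 247.1]
contact_force: [-12.4, -5.8, 37.4]
```

```bash
python3 shift.py '[[40,0,0,-6,0],[40,0,0,-6,0]]'| grep -E 'tool_pos|contact_force:'; for i in 1 2 3 4; do python3 shift.py '[[40,2,0,0,0],[40,2,0,0,0]]' | grep -E 'tool_pos|contact_force:'; done;  python3 - <<'E'
from see import *
print(bot.get_obs()['moment'])
c=snap('scene','s14')
a=c['color'][160:235,235:300].max(2)
for r in range(0,75,2): print(r+160,''.join('#' if x<45 else '+' if x<90 else '.' if x<150 else 'O' for x in a[r]))
E
```

```text
tool_pos: [554.8, -72.1, 248.3]
contact_force: [-0.6, -0.8, -1.9]
tool_pos: [554.4, -69.7, 247.3]
contact_force: [0.2, -0.3, -1.4]
tool_pos: [554.2, -67.8, 247.8]
contact_force: [-0.3, -0.6, -2.2]
tool_pos: [554.1, -66.9, 247.9]
contact_force: [-0.7, -5.9, -3.5]
tool_pos: [554.1, -66.4, 247.9]
contact_force: [0.4, -15.2, -3.4]
[-2.15336993  0.06310921  0.114348  ]
160 .OO........................+++......OOO.++++######++...++++....OO
162 OOO....................+++##+.....OO....+#########+++#++++.....OO
164 O.......................++...........++########++++++#+.......OOO
166 ..................................++###+###+++++++####+.OOOOOOOOO
168 ..++++.........................+++##+++##++...+#######+.OOOOOOOOO
170 #######+++...................++##+++...+++..++.+####+.OOOOOOOOOOO
172 ###########++.............++###+++++......++++++##++.......OOOOOO
174 ##############+++.....+++###++....++....+....+++++...............
176 ##################++++###++..........++..........................
178 ######################++++.........+#+........+..............OOOO
180 ####################++++##+++
[... 1226 characters left out ...]

216 O.OO..++++++++++############+..OOOOOOOOOOOO........OO..OOOOOO....
218 OOOOO.++++++++++#########++..OOOOOOOOOOOOOOOOO........OOO.....OOO
220 OOO...+++++...+++######+...OOOOOOOOOOOOOOOOOOOO.OO.......OOO..OOO
222 OOO...++.........++++++...OOOOOOOOOOOOOOOOOOOOOOOOOOO........OO..
224 O....++......................OOOOOOOOOOOOOOOOOOOOOOOOOOOO........
226 .......+++.......++++...........OOOOOOOOOOOOOOOOOOOOOOOOOOO......
228 .............+.....++++++..........OOOOOOOOOOOOOOOOOOOOOOOOOOOO..
230 +..............++.....++++++.......OOOOOOOOOOOOOOOOOOOO..OOOOOO..
232 .................+++.....++++++...OOOOOOOOOOOOOOOOOOOOOOOOOOO....
234 ......++...........++++............OOOO..OOOOOOOOOOOOOOOOO.....++
```

```bash
python3 shift.py '[[40,-1,0,2,0],[40,-2,0,3,0],[40,-2,0,3,0]]'| grep -E 'tool_pos|contact_force:'; python3 shift.py '[[92,0,0,0,0],[92,0,0,0,0],[92,0,0,0,0],[92,0,0,0,0],[92,0,0,0,0]]'| grep -E 'tool_pos|contact_force:|width'; python3 shift.py '[[92,0,0,-30,0],[92,0,0,-80,0],[92,0,0,-130,0],[92,60,0,-130,0],[92,120,0,-130,0]]'; python3 to.py 536.7 117.6 150 95.7
python3 - <<'E'
from see import *
c=snap('scene','s15')
a=c['color'][160:235,235:300].max(2)
for r in range(0,75,3): print(r+160,''.join('#' if x<45 else '+' if x<90 else '.' if x<150 else 'O' for x in a[r]))
E
```

```text
tool_pos: [554.1, -66.9, 247.2]
contact_force: [-4.6, -3.0, 13.8]
tool_pos: [554.1, -66.0, 244.8]
contact_force: [-0.8, -0.0, 0.1]
grip_width: 91.3
time: 32.95
tool_pos: [541.9, 54.1, 375.8]
tcp_rot: [3.14, -0.0, 1.669]
contact_force: [0.9, -0.5, 0.6]
grip_width: 91.8
finger_force: 0.0
shift [63.7  0.9 66.8] turn -0.002 alt 3.14 now [541.9  54.1 375.8] 95.6 q6 -0.14 F [ 0.9 -0.5  0.6] w 91.8 t 32.95
160 .O..........OO....O..............O..OOOOOOO...OOOOOOOOOOOOOOOOOOO
163 .OOOOOOOO...........O...O.....OOOO.....OOOO....OOOOOOOOOOOOOOOOOO
166 .....OOO....OOOO...OO..........++...OO...OOO....OOOOOOOOOOOOOOOOO
169 O.........OOOO...............+#####+...............OOOOOOOOOOOOOO
172 ........OOO..........+....++####++++.OOOO.....+.............OOOOO
175 OO....OO..........++########+.....++.OO........+.......++........
178 OOOO....OO...+++########+.........++..........++..............OO.
181 OO.OO.......++++######+.........++#++................O...OOOOOO..
184 OOOO.......+++++######+.....++#####++...+.......OOO..........OOO.
187 O.....++++++++++######+.++#########+..............OO.OOOOOOOO..
[... 352 characters left out ...]

205 ......++++++++++##################+.......OOOOOOOOO......OOOOOO..
208 ......++++++++++##################+..O.....OOOOOOOOOOOOO.........
211 ......++++++++++#################+..............O.....OO.........
214 ......++++++++++##############+...OOOOO........OO................
217 ...OO.++++++++++###########+..OOOOOOOOOO..OO.....................
220 .OO...++++++..+++######+...OOOOOOOOOOOOOOOOO....................O
223 O....+.............++...OOOOOOOOOOOOOOOOOOOOO........OO..........
226 .......++++.......+........OO....OOOO.......OOO.OOOOO....OO......
229 .............++.............O..O.OOOOOOOO.OOOO.............OOOOO.
232 .......+.........++..............O..........OO.....OOO.....OO....
```

```bash
python3 shift.py '[[92,58,1,0,0],[92,64,1,20,0],[92,64,1,70,0],[92,64,1,110,0],[92,64,1,110,0]]'; python3 to.py 536.7 118 100 95.7;  python3 - <<'E'
from see import *
c=snap('scene','s16')
a=c['color'][100:190,150:240].max(2)
for r in range(0,90,3): print(r+100,''.join('#' if x<45 else '+' if x<90 else '.' if x<150 else 'O' for x in a[r]))
E
```

```text
time: 33.62
tool_pos: [535.7, 117.0, 262.5]
tcp_rot: [-3.135, -0.0, 1.671]
contact_force: [0.1, 0.0, 0.0]
grip_width: 91.6
finger_force: 0.0
shift [0.9 1.1 3.5] turn 0.001 alt -3.141 now [535.7 117.  262.5] 95.7 q6 -0.03 F [0.1 0.  0. ] w 91.6 t 33.62
100 ..OOOOOOOOOOOOOOOOOOOOOOOOOOOOOOO...+#+++##################+++++++#+......OOOOOOOO....++++
103 .....OOOOOOOOOOOOOOOOOOOOOOOOOOO....###+.....................++#####+......OOOOO.OO.......
106 .......OOOOOOOOOOOOOOOOOOOOOOOOOOO..+########+++++++++++##########+++++++......OOOO...OOOO
109 ...........OOOOOOOOOOOOO.......OOOO....+######################++....+++++++++++.....OOOOOO
112 ....................................OOOO...............+.........+++++++++++++++++++.....O
115 ..O.OOOO.............O...O................OOOOOOOOO.............+++++######+++++++++++++++
118 ......OO.....OOOOOOO....OOOOO............................++........++++#####++++++++++####
121 .....OOOO..OO....OO..............................................+####+++++##########++...
124 ...OOOO.....OOO......OO........................++++###+...+..OOO..++++##############
[... 1301 characters left out ...]
.....++#####+......OOOO...........O
169 .....O...........OOOOOOOOOO..OOO....OO.......++++#####+++##########+..O.OOOOO....OOOOO..O.
172 ................OOO..OOOOOOO.......OOOOOOO.....++###################..O...O....OOOOO.O....
175 ......OOO..OOO...OOOOOO....OO...OOOO.O.........+++##################+.........OOOOOOOOOO..
178 ...OO.OOOOOO...OOOOO...OO.............OOOO......++##################+.........OO...OOOOOO.
181 OOO.................O...OO.........OOO..OOO.....++##################+.OOOOOOOOOOOOOO.OOOOO
184 ..OOOO...OOO.................OOO............OOO.+++##############++...OOOOOOOOOOOOOOOOOOOO
187 OOO........................OOOOO........OOOO.....++##########+...OOOOOO..OOOOOOOOOOOOOOO..
```

```bash
python3 shift.py '[[92,1,1,3,0],[40,1,1,3,0],[40,1,1,3,0],[40,1,1,3,0],[40,1,1,3,0]]'; python3 shift.py '[[40,0,0,0,0],[40,0,0,0,0],[40,0,0,-30,0],[40,0,0,-90,0],[40,0,0,-150,0]]';  python3 shift.py '[[40,0,0,-20,0],[40,0,0,-20,0]]'; python3 to.py 560 -118 230 95.7
```

```text
time: 34.3
tool_pos: [537.6, 118.2, 262.2]
tcp_rot: [3.141, -0.0, 1.671]
contact_force: [-1.0, -1.0, 0.0]
grip_width: 56.4
finger_force: 0.2
time: 34.92
tool_pos: [537.4, 118.2, 413.0]
tcp_rot: [-3.14, -0.0, 1.671]
contact_force: [0.5, 0.1, -1.9]
grip_width: 55.6
finger_force: 30.0
time: 35.17
tool_pos: [537.6, 118.2, 433.3]
tcp_rot: [3.138, 0.0, 1.671]
contact_force: [1.0, 0.2, -1.3]
grip_width: 56.1
finger_force: 30.0
shift [-237.3   -1.4   44.3] turn 0.001 alt -3.141 now [537.6 118.2 433.3] 95.7 q6 -0.02 F [ 1.   0.2 -1.3] w 56.1 t 35.17
```

```bash
python3 shift.py '[[40,-55,0,-10,0],[40,-110,0,-10,0],[40,-165,0,-10,0],[40,-212,-2,-10,0],[40,-212,-2,-10,0]]'; python3 to.py 556.8 -92.9 112 95.7
```

```text
time: 35.8
tool_pos: [556.7, -96.1, 439.3]
tcp_rot: [-3.138, -0.001, 1.666]
contact_force: [0.6, 0.4, -1.9]
grip_width: 55.9
finger_force: 30.0
shift [  3.    1.1 168.3] turn -0.004 alt 3.138 now [556.7 -96.1 439.3] 95.5 q6 -0.4 F [ 0.6  0.4 -1.9] w 55.9 t 35.8
```

```bash
python3 shift.py '[[40,0,1,50,0],[40,0,1,100,0],[40,0,1,140,0],[40,0,1,160,0],[40,0,1,160,0]]'; for i in 1 2 3 4 5; do python3 shift.py '[[40,0,0,3,0],[40,0,0,3,0]]' | grep -E 'tool_pos|contact_force:'; done
```

```text
time: 36.42
tool_pos: [556.9, -91.7, 279.2]
tcp_rot: [-3.136, -0.003, 1.672]
contact_force: [-0.6, 0.1, -0.6]
grip_width: 56.0
finger_force: 30.0
tool_pos: [557.9, -92.6, 279.7]
contact_force: [-0.6, -0.3, -1.1]
tool_pos: [557.7, -92.8, 276.2]
contact_force: [0.7, 0.4, -1.3]
tool_pos: [557.6, -92.8, 272.8]
contact_force: [-0.6, -1.0, -1.2]
tool_pos: [557.7, -92.8, 269.7]
contact_force: [-0.3, 0.0, -1.6]
tool_pos: [557.7, -92.9, 268.1]
contact_force: [-2.4, 1.0, 6.8]
```

```bash
python3 shift.py '[[40,1,0,-1,0],[40,2,0,-1,0],[40,2,0,-1,0]]'| grep -E 'tool_pos|contact_force:'; for i in 1 2 3 4 5; do python3 shift.py '[[40,1.5,0,0,0],[40,1.5,0,0,0]]' | grep -E 'tool_pos|contact_force:'; done
```

```text
tool_pos: [557.6, -90.9, 268.2]
contact_force: [-0.2, -1.2, 1.2]
tool_pos: [557.5, -89.2, 268.1]
contact_force: [0.0, -0.7, 1.9]
tool_pos: [557.4, -87.8, 268.1]
contact_force: [0.8, -1.8, 2.9]
tool_pos: [557.2, -86.3, 268.1]
contact_force: [0.2, -1.4, 2.3]
tool_pos: [557.1, -85.6, 268.1]
contact_force: [1.3, -5.8, 3.1]
tool_pos: [557.0, -85.2, 268.2]
contact_force: [1.5, -11.6, 0.7]
```

```bash
python3 shift.py '[[40,-2,0,1,0],[40,-2,0,2,0],[40,-2,0,2,0]]'| grep -E 'tool_pos|contact_force:'; python3 shift.py '[[92,0,0,0,0],[92,0,0,0,0],[92,0,0,0,0],[92,0,0,0,0],[92,0,0,0,0]]'| grep -E 'tool_pos|contact_force:|width'; python3 shift.py '[[92,0,0,-30,0],[92,0,0,-75,0],[0,-60,0,-75,0],[0,-120,0,-75,0],[0,-180,0,-75,0]]'; python3 to.py 578.2 -306.8 46 95.7
python3 - <<'E'
from see import *
c=snap('scene','s17')
a=c['color'][160:270,235:345].max(2)
for r in range(0,110,3): print(r+160,''.join('#' if x<45 else '+' if x<90 else '.' if x<150 else 'O' for x in a[r]))
E
```

```text
tool_pos: [557.0, -85.7, 268.1]
contact_force: [-4.9, -3.9, 16.5]
tool_pos: [557.0, -85.3, 265.8]
contact_force: [0.3, -0.4, -0.2]
grip_width: 91.3
time: 40.92
tool_pos: [575.0, -266.0, 341.2]
tcp_rot: [3.141, 0.0, 1.671]
contact_force: [0.9, -0.1, -0.5]
grip_width: 66.2
finger_force: 0.0
shift [-40.9  -1.  136.3] turn 0.001 alt -3.141 now [ 575.  -266.   341.2] 95.8 q6 -0.65 F [ 0.9 -0.1 -0.5] w 66.2 t 40.92
160 ............O.......................OOO..O....OOOOOOOOOOOOOOOOOOOOOOOOOOOOOOOOOOOOOO..........................
163 ...OOOOOO...............O.....O.........OOO....OOOOOOOOOOOOOOOOOOOOOOOOOOOOOOOOOOO............................
166 .......O.....OO................++...O.....O.....OOOOOOOOOOOOOOOOOOOOOOOOOOOOOO.OOO...........................+
169 ...........OO................+#####+...............OOOOOOOOOOOOOOOOOOOOOO.....................................
172 ........O............+....+#####++++..OO....+++.............OOOOO..........OO.....++..........................
175 OO................++########+.....++..O.......+++......++.+++.........++++...++########+++..................
[... 2867 characters left out ...]
......OOOO
253 ...................O................OOOO...........+......++++.....+++++...........+#########++..OOOOOOOOOOO..
256 ...........O..........................O.OOO.OOO...O...++++..............+++++......+#######+..OOOOOOOOOOO.....
259 .......OO...........................O..O...................++.................+++++++###+...OOOOOOOOOO.......O
262 .........OOO....O................OO.............O...............++...............++++++...OOOOOOOOO...........
265 .............................O............OO........................+++.......+++++.....OOOOOOOO..........OO..
268 .......................................................OO...............+++...............OOO........OOOOOO.OO
```

```bash
python3 shift.py '[[0,-41,-1,0,0],[0,-43,-1,50,0],[0,-43,-1,100,0],[0,-43,-1,133,0],[0,-43,-1,133,0]]'; for i in 1 2; do python3 shift.py '[[0,8,0,0,0],[0,16,0,0,0],[0,24,0,0,0],[0,24,0,0,0]]'| grep -E 'tool_pos|contact_force:|width'; done
```

```text
time: 41.6
tool_pos: [577.4, -306.6, 205.0]
tcp_rot: [-3.137, -0.004, 1.671]
contact_force: [0.1, -0.6, 0.5]
grip_width: 12.3
finger_force: 0.0
tool_pos: [576.0, -282.6, 208.8]
contact_force: [0.1, 0.3, -0.9]
grip_width: 0.3
tool_pos: [573.5, -258.8, 208.0]
contact_force: [0.0, 0.1, 0.4]
grip_width: 0.7
```

```bash
for i in 1 2 3; do python3 shift.py '[[0,6,0,0,0],[0,12,0,0,0],[0,18,0,0,0],[0,24,0,0,0],[0,24,0,0,0]]'| grep -E 'tool_pos|contact_force:'; done; python3 shift.py '[[0,0,0,0,0]]' | head -1
```

```text
tool_pos: [571.0, -235.0, 207.9]
contact_force: [-1.3, -0.5, 0.2]
tool_pos: [568.6, -211.1, 208.0]
contact_force: [0.3, 0.5, -1.1]
tool_pos: [566.2, -187.2, 208.0]
contact_force: [0.2, 0.2, -0.2]
time: 44.6
```

```bash
for i in 1 2 3 4; do python3 shift.py '[[0,2,0,0,0],[0,4,0,0,0]]'| grep -E 'tool_pos|contact_force:'; done
python3 - <<'E'
from see import *
a=snap('scene','s18')['color']
cv2.imwrite('pics/s18c.png',cv2.resize(a[130:290,220:380,::-1],None,fx=3.6,fy=3.6,interpolation=cv2.INTER_CUBIC))
E
```

```text
tool_pos: [565.9, -184.1, 208.0]
contact_force: [-0.1, -2.2, 0.1]
tool_pos: [565.5, -179.9, 208.0]
contact_force: [1.2, -1.7, -1.7]
tool_pos: [565.1, -175.8, 208.0]
contact_force: [-0.2, -1.3, -0.2]
tool_pos: [564.7, -172.0, 208.0]
contact_force: [-0.5, -9.5, -3.3]
```

View pics/s18c.png

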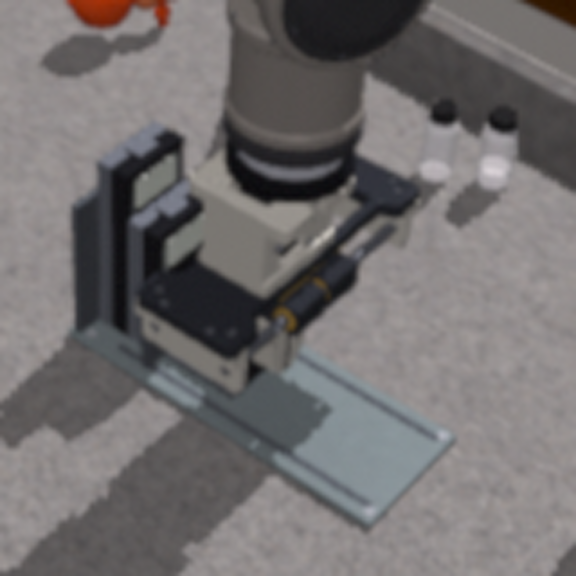

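```bash
for i in 1 2 3; do python3 shift.py '[[0,1,0,0,0],[0,1,0,0,0]]'| grep -E 'tool_pos|contact_force:'; done
```

```text
tool_pos: [564.6, -171.8, 208.0]
contact_force: [0.1, -5.9, -2.1]
tool_pos: [564.6, -171.5, 208.1]
contact_force: [0.4, -9.8, -3.7]
tool_pos: [564.5, -171.3, 208.1]
contact_force: [-1.2, -14.5, -4.5]
```

```bash
python3 shift.py '[[0,-10,0,0,0],[0,-40,0,0,0],[0,-70,0,-40,0],[0,-120,0,-100,0],[0,-180,0,-140,0]]'; python3 shift.py '[[0,0,0,0,0],[0,0,0,0,0]]'|head -2
python3 - <<'E'
from see import *
c=snap('scene','s19')
a=c['color'][160:245,235:320].max(2)
for r in range(0,85,2): print(r+160,''.join('#' if x<45 else '+' if x<90 else '.' if x<150 else 'O' for x in a[r]))
o=np.array([562.3,-147.6,0]);t=np.radians(5.7);X=np.array([np.cos(t),np.sin(t),0]);Y=np.array([-np.sin(t),np.cos(t),0])
for q in [(-28,100,146),(-28,74,146),(-28,48,111),(28,48,111),(-43,48,66),(43,48,66),(-43,42,66)]: print(q,proj(c,o+q[0]*X+q[1]*Y+[0,0,q[2]]).round(1)-[235,0])
E
```

```text
time: 47.02
tool_pos: [580.7, -328.8, 335.8]
tcp_rot: [3.14, -0.0, 1.672]
contact_force: [0.5, -0.3, -0.7]
grip_width: 0.8
finger_force: 0.0
time: 47.28
tool_pos: [580.1, -327.8, 332.2]
160 ....................................OOO........OOOOOOOOOOOOOOOOOOOOOOOOOOOOO.OOOOO.OO
162 .....OOO...............O................OO.....OOOOOOOOOOOOOOOOOOOOOOOOOOOOOOOOOOO...
164 .......OO...........OO.........................OOOOOOOOOOOOOOOOOOOOOOOOOOOOOOO.......
166 .............OO................++...............OOOOOOOOOOOOOOOOOOOOOOOOOOOOO........
168 ............................++#####+..............OOOOOOOOOOOOOOOOOOOOOOOO...........
170 ............................++#####+.........++++....OOOOOOOOOOOOOOOOOOO.............
172 .....................+....+#####++++...O....++++.............OOO...........OO.......O
174 O..................++###+####+....++...O...+.....+.....++....+............OO.......O.
176 ............++..++########++......++.......+..+++++.....++...........................
178 .OO..........+++########+.........++........+++++....................................
180 ..........
[... 2454 characters left out ...]
...++++++.....+#######+............................
236 ++..+..........+......++++...............+++++..+#####+..............................
238 ...........+..............++...............+++++++++++...............................
240 ++...........+++++++.........++................+++++.................................
242 +++.........+..+++...............++.........++++........................O............
244 ....+++++++++......................+++......++++.....................................
(-28, 100, 146) [ 11.1 174.4]
(-28, 74, 146) [ 19.7 179.3]
(-28, 48, 111) [ 28.3 196.2]
(28, 48, 111) [ 44.2 184.1]
(-43, 48, 66) [ 23.8 214.1]
(43, 48, 66) [ 47.5 195.4]
(-43, 42, 66) [ 25.8 215.4]
```

```bash
python3 -c "
from plant import bot, imaging
print(bot.close_job())"
```

```text
the job is handed in; nothing more can be done
None
```

The job is handed in: the long box and then the short box stand upright, latch up, against the fixed plate, and the sliding plate is pushed up until it stopped against them. At about 47 s of robot time the last camera check put it at the snug position to within a pixel or two. The short box was first tipped up against the fixed plate and parked standing on the worktop before the long box went in, and the flask, bottle and bulb were never approached but not re-measured at the end.

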